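# Feel the safety buttons of the two preserve jars

### The arm

A 6-joint arm with a two-finger parallel gripper is mounted at the origin on a cart in front of the work surface, level with it; the furniture and walls round the work are solid. World frame = base frame: x ahead of the robot, y to its left, z up, the work surface at z = 0. Lengths are in m, angles in rad, forces in N, time in s.
With the tool pointing down it reaches from about 0.35 to 0.85 m from the base axis. Payload 8.1 kg.
Tool frame: the origin (TCP) lies at the very end of the fingers, on their centre line; the grasp point (between the pads) lies 19 mm behind it; z points along the fingers, y is the direction in which the jaws open and shut (so a half turn about z gives the same grasp; the last joint's range is limited). The gripper opens to 93 mm and grips with 3 to 60 N. Pads are 15 mm wide; open, the fingers measure 128 mm over their backs; the gripper's body (75 mm by 188 mm) begins 65 mm behind the grasp point.
Start: joints at [1.177, 0.13, 1.488, -0, 1.523, -0.085], TCP at [0.182, 0.572, 0.219] pointing down, gripper open.
Joint ranges: [-2.96, 2.96], [-0.89, 2.26], [0.02, 2.5], [-1.34, 4.48], [0, 2.73], [-2.66, 2.66]. Speed limits (rad/s): [2.39, 2.39, 2.79, 3.14, 3.14, 3.14].

### API

Orientations are given as a rotation vector (axis times angle).
In Python, from plant import read_state, read_camera, close_job gives the robot as it stands.
- The arm moves only by the tool jog_arm, never from a script. Its argument "motion" is one flat list of numbers, 7 for each row, row after row: the opening, from 0 (shut) to 1 (fully open), then the shift along the tool's x, y, z scaled (see below), then the turn, a rotation vector about the tool's x, y, z scaled (see below). A call has 1 to 8 rows; each row is the pose to reach, as a shift and turn from the pose measured when the call began, along the tool's axes at that moment; what a row does not reach only later rows make up. The controller multiplies each number of a shift by 0.5 m and each number of a turn by 90 degrees. A row lasts 1/10 s, in which the tool goes at most 50 mm and 8.59 degrees, less where a joint would pass 70% of its speed; a pose out of reach is approached as far as the arm can. A call with a number of a shift or a turn outside -1 to 1 is refused whole. A call with a gripper value outside its range is refused whole. The fingers move at their own pace and stop on an object; "grip_force" is the grip in N (left out, the last holds). Time passes only in rows, so rows that repeat a pose let the fingers close. It gives the time, the measured TCP pose, the force and the opening at its end, in the units of the state.
- read_state(): the state, without advancing time (a new reading comes with each control period).
- read_camera(name): name is "side" or "top" or "wrist"; returns a dict with "frame" (400x640x3 uint8, red, green, blue), "vertical_fov" (degrees; the focal length in pixels is half the picture's height over the tangent of half this angle, whatever the lens; pixels are square), "cx", "cy" (the principal point, pixels), "dist_coeffs" ([k1, k2, p1, p2, k3] as OpenCV has them; the pictures are not rectified), "world_from_camera" (4x4, takes a point from camera to world coordinates); the wrist camera has in their place "hand_eye" (4x4, takes a point from camera to tool coordinates, whose origin is the TCP and whose axes are the flange's). Camera axes: x right, y down, z forward; pixel columns grow to the right and rows downward; lengths in m; the calibration is good to about 2 mm. A picture is of the moment at which its call begins: read the wrist's pose just before it. There is no depth.
- close_job(): hands the job in, once; it reports no verdict.
The state is a dict: "t": time; "q": joint angles; "dq": joint speeds; "joint_torque": joint torques, N m; "tool_pos": TCP position; "orientation": TCP orientation; "force": force on the tool from outside, world axes, zero at the start; "wrist_torque": the same for the moment, N m; "opening": finger opening in m.
Only numpy, scipy, OpenCV 4.12 (cv2) and the standard library are available. Lean on these libraries where they do the work, as an engineer would, in place of code of your own. Each camera call takes 0.05 s, during which the arm holds its last target.

### The job

Check by touch that the two wide preserve jars at the front of the worktop are properly sealed: with your fingertips, from above, lightly press the raised safety button in the middle of the jam jar's red lid and come off it, then do the same to the button on the honey jar's gold lid and withdraw. Do not pick up, shove or tip the jars, and leave the slim shakers, the yogurt tub, the pot of picks, the date stamp and the glass screen alone.

Things in the scene. Friction and masses are not known exactly. Their poses are not given: they have to be found in the camera images.
- jam_jar: jam jar: wide glass jar with red contents and a flat red lid, 75 mm across, 92 mm high, about 0.35 kg, standing loose in the front part of the worktop, up to 0.42 m left or 0.1 m right of the robot's middle (similar jars at the far back are not meant); origin at the centre of its underside, z up
- jam_lid (a point): top, at rest, of the round safety button in the middle of the jam jar's red lid: the button is red too, 28 mm across and stands 4 mm above the flat lid (lid top 92 mm, button top 96 mm above the jar's underside; the lid is 69 mm across, fixed to the jar). The button is springy (4 N per mm), flush with the lid after 4 mm at about 16 N, and comes up again; beyond that the lid is rigid
- jam_button (a joint): how far the button on the red lid is pressed in, m: 0 at rest, 0.004 fully in
- honey_button (a joint): how far the button on the gold lid is pressed in, m: 0 at rest, 0.004 fully in
- honey_jar: honey jar: wide glass jar with amber contents, a label with a honeycomb and a flat gold lid, 68 mm across, 112 mm high, about 0.43 kg, standing loose in the front part of the worktop, up to 0.42 m left or 0.1 m right of the robot's middle (similar jars at the far back are not meant); origin at the centre of its underside, z up
- honey_lid (a point): top, at rest, of the round safety button in the middle of the honey jar's gold lid: the button is orange-gold, 28 mm across and stands 4 mm above the flat lid (lid top 112 mm, button top 116 mm above the jar's underside; the lid is 63 mm across, fixed to the jar). The button is springy (4 N per mm), flush with the lid after 4 mm at about 16 N, and comes up again; beyond that the lid is rigid
- yellow_shaker: slim spice shaker with a yellow cap, 44 mm across, 100 mm high, loose; origin at the centre of its underside; to be left alone
- white_shaker: slim spice shaker with a white cap and green label, 43 mm across, 100 mm high, loose; origin at the centre of its underside; to be left alone
- yogurt_tub: white and blue yogurt tub with a foil lid, 72 mm across, 71 mm high, loose; origin at the centre of its underside; to be left alone
- pick_pot: blue-grey pot of wooden picks, 48 mm across, 79 mm high, loose, to the right of the jars; origin at the centre of its underside; to be left alone
- glass_screen: the counter's fixed, clear and nearly invisible glass screen, 6 mm thick and 237 mm high: it stands across the worktop beyond the right-hand part of the work, nearly upright (x = 0.61 at its foot, 0.64 at its top edge), and runs from far on the right to its left end at y = 0.24; the jars never stand closer than 70 mm to it; origin at the middle of its foot; do not hit it
- stamp: date stamp with a black block and wooden head, 30 x 44 x 66 mm high, loose, beyond the jars on the left; origin at the centre of its underside; to be left alone
Things that resemble listed ones, but are neither listed nor needed, are in the scene too. Of the things that look like the honey_jar, take the one that is farthest to the robot's left at the start.

How it is judged:
By the outcome, as a careful person would: the job done as asked, in the order asked, and still so for the second after the job is handed in, with the robot touching nothing.
It also fails if it takes over 48 s, if anything falls off the work surface, if the arm or the gripper's body presses on something with over 40 N, if the wrist force passes 120 N, or if a joint passes its speed limit or range.

## Working session

There is one attempt and no reset: what is moved stays moved. The work goes in short steps, Python scripts to look and compute and a tool call to move; the robot and the scene stay as the last step left them, time stands still between calls to the robot, and variables do not carry over. Pictures are saved under pics/ and viewed, and the job is handed in when it is done.

Besides the shell and the picture viewer there is one more tool, called as name(argument=value, ...) on one line, values as JSON. jog_arm: Moves the arm, as the interface text tells. Its arguments: {"type":"object","properties":{"motion":{"type":"array","items":{"type":"number"}},"grip_force":{"type":"number"}},"required":["motion"]}

```bash
mkdir -p pics
python3 - <<'E'
from plant import read_state, read_camera
import cv2
print(read_state())
for n in ("side","top","wrist"):
    c=read_camera(n); cv2.imwrite(f"pics/{n}0.png",c["frame"][:,:,::-1])
    print(n,{k:v for k,v in c.items() if k!="frame"})
print(read_state()["t"])
E
```

```text
{'t': 0.0, 'q': array([ 1.17657256e+00,  1.31166708e-01,  1.48927167e+00, -9.92513277e-06,
        1.52299857e+00, -8.53896141e-02]), 'dq': array([-0.00127676, -0.00063432, -0.00023724,  0.00065636, -0.00029285,
        0.0001258 ]), 'joint_torque': array([ 1.06758522e-03, -5.59850621e+01, -4.91763139e+01,  7.67251756e-02,
        3.55475955e-02, -1.57205104e-04]), 'tool_pos': array([0.18212576, 0.57109307, 0.21758832]), 'orientation': array([-4.83123106e-01, -3.10378751e+00,  2.81742706e-03]), 'force': array([-0.06197209, -0.74074297, -0.12332938]), 'wrist_torque': array([ 0.03381208,  0.03258504, -0.02757883]), 'opening': 0.09351994594359041}
side {'vertical_fov': 46.061185664176165, 'cx': 317.2976031973185, 'cy': 194.5610763494482, 'dist_coeffs': array([-0.06125144,  0.        ,  0.        ,  0.        ,  0.        ]), 'world_from_camera': array([[-0.9650163 , -0.1603952 ,  0.20740522,  0.23567427],
       [-0.26159174,  0.64240777, -0.72033466,  1.03273007],
       [-0.0177005 , -0.74939018, -0.66189202,  1.06429309],
       [ 0.        ,  0.        ,  0.        ,  1.        ]])}
[... 290 characters left out ...]
2388805,  0.00749576, -0.02287659],
       [-0.01139205, -0.16740535, -0.98582233,  1.40959376],
       [ 0.        ,  0.        ,  0.        ,  1.        ]])}
wrist {'vertical_fov': 69.48128390213972, 'cx': 321.4787951194525, 'cy': 200.84898668931848, 'dist_coeffs': array([-0.03357904,  0.        ,  0.        ,  0.        ,  0.        ]), 'hand_eye': array([[-2.40139328e-05, -9.70083589e-01, -2.42771147e-01,
         6.61010076e-02],
       [ 9.99999770e-01, -1.87905598e-04,  6.51931714e-04,
         1.84588132e-05],
       [-6.78046315e-04, -2.42771075e-01,  9.70083370e-01,
        -1.66661330e-01],
       [ 0.00000000e+00,  0.00000000e+00,  0.00000000e+00,
         1.00000000e+00]])}
0.15
```

View pics/side0.png

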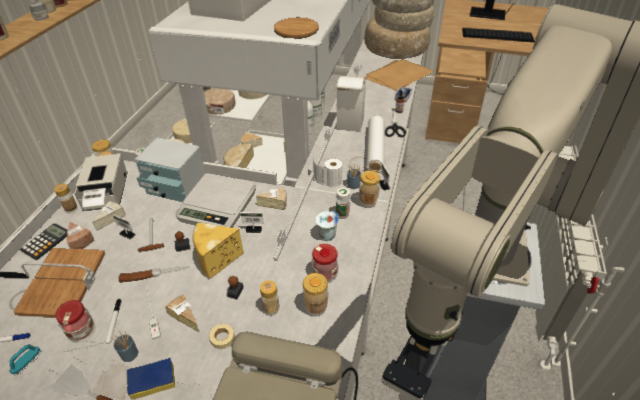

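View pics/top0.png

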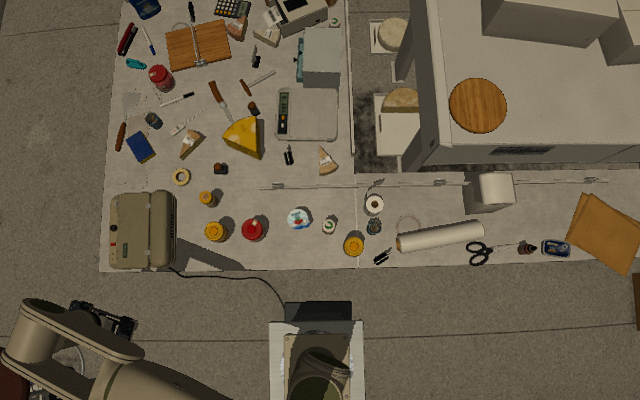

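View pics/wrist0.png

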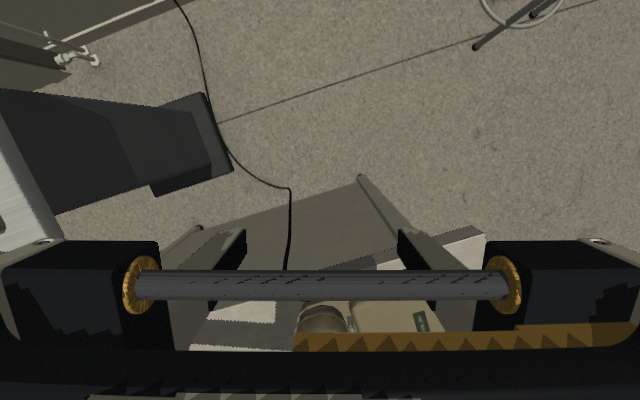

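```bash
cat > h.py <<'E'
import numpy as np, cv2
from scipy.spatial.transform import Rotation as R
def K(c):
    f=200/np.tan(np.radians(c["vertical_fov"]/2)); return np.array([[f,0,c["cx"]],[0,f,c["cy"]],[0,0,1]])
def ray(c,uv,z,T=None):
    T=c["world_from_camera"] if T is None else T
    p=cv2.undistortPoints(np.array([[uv]],float),K(c),c["dist_coeffs"])[0,0]
    d=T[:3,:3]@np.r_[p,1]; o=T[:3,3]; return o+d*(z-o[2])/d[2]
def proj(c,P,T=None):
    T=c["world_from_camera"] if T is None else T
    Q=np.linalg.inv(T); r=cv2.Rodrigues(Q[:3,:3])[0]
    return cv2.projectPoints(np.array(P,float).reshape(-1,1,3),r,Q[:3,3],K(c),c["dist_coeffs"])[0].reshape(-1,2)
def wT(c,s):
    T=np.eye(4);T[:3,:3]=R.from_rotvec(s["orientation"]).as_matrix();T[:3,3]=s["tool_pos"];return T@c["hand_eye"]
E
python3 - <<'E'
import cv2
a=cv2.imread("pics/top0.png")[180:270,180:380]; b=cv2.imread("pics/side0.png")[160:330,240:400]
cv2.imwrite("pics/topz.png",cv2.resize(a,None,fx=4,fy=4,interpolation=cv2.INTER_CUBIC))
cv2.imwrite("pics/sidez.png",cv2.resize(b,None,fx=3.5,fy=3.5,interpolation=cv2.INTER_CUBIC))
E
```

```text
(no output)
```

View pics/topz.png

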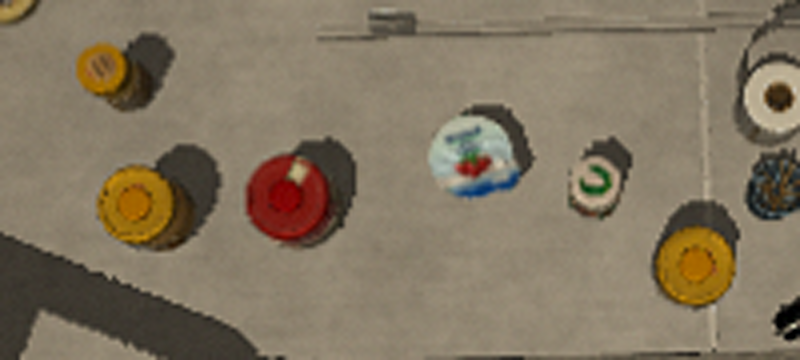

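View pics/sidez.png

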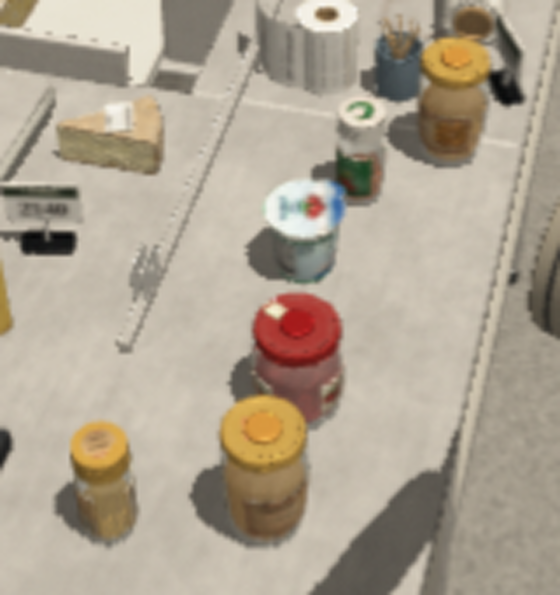

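```bash
cat > seg.py <<'E'
from h import *
E
python3 - <<'E'
from h import *
from plant import read_state, read_camera
t=read_camera("top"); s=read_camera("side")
for n,a,b,z in (("jam",(251.4,228.7),(324.5,251.9),.096),("honey",(212.9,230.4),(314.8,281.7),.116),("dec",(353.8,246),(370,175.5),.116)):
    A=ray(t,a,z);B=ray(s,b,z)
    # triangulate
    def od(c,uv):
        p=ray(c,uv,0);o=c["world_from_camera"][:3,3];d=p-o;return o,d/np.linalg.norm(d)
    M=np.zeros((3,3));v=np.zeros(3)
    for c,uv in((t,a),(s,b)):
        o,d=od(c,uv);P=np.eye(3)-np.outer(d,d);M+=P;v+=P@o
    print(n,A,B,np.linalg.solve(M,v))
for n,a,z in (("yshk",(205.5,197.5),.1),("yog",(298,219),.071),("wsh",(329,226),.1)): print(n,ray(t,a,z))
st=read_state(); print(R.from_rotvec(st["orientation"]).as_matrix().round(3), st["t"])
E
```

```text
jam [0.45486345 0.20047325 0.096     ] [0.45803277 0.20269899 0.096     ] [0.45677919 0.20102533 0.09402839]
honey [0.44964194 0.32181235 0.116     ] [0.45208089 0.32264813 0.116     ] [0.45096243 0.32216584 0.11535663]
dec [ 0.38988259 -0.12780033  0.116     ] [ 0.39392102 -0.12846463  0.116     ] [ 0.39180935 -0.1275856   0.11672782]
yshk [0.56118392 0.35306248 0.1       ]
yog [0.48664984 0.04982312 0.071     ]
wsh [ 0.45740002 -0.05144415  0.1       ]
[[-0.953  0.304 -0.   ]
 [ 0.304  0.953 -0.001]
 [ 0.    -0.001 -1.   ]] 0.25
```

Run:
```python
from h import *
from plant import read_state, read_camera
t=read_camera("top")
for z in (.1,.15,.2): print(z,[ray(t,p,z)[:2].round(3) for p in ((176,195),(176,268),(113,195))])
a=cv2.imread("pics/top0.png")[170:290,90:290]
cv2.imwrite("pics/topz2.png",cv2.resize(a,None,fx=4,fy=4,interpolation=cv2.INTER_CUBIC))
cv2.imwrite("pics/sidez2.png",cv2.resize(cv2.imread("pics/side0.png")[240:400,200:400],None,fx=3.5,fy=3.5,interpolation=cv2.INTER_CUBIC))
```

```text
0.1 [array([0.572, 0.453]), array([0.332, 0.446]), array([0.578, 0.674])]
0.15 [array([0.562, 0.435]), array([0.33 , 0.428]), array([0.568, 0.648])]
0.2 [array([0.551, 0.417]), array([0.329, 0.41 ]), array([0.557, 0.621])]
```

View pics/topz2.png

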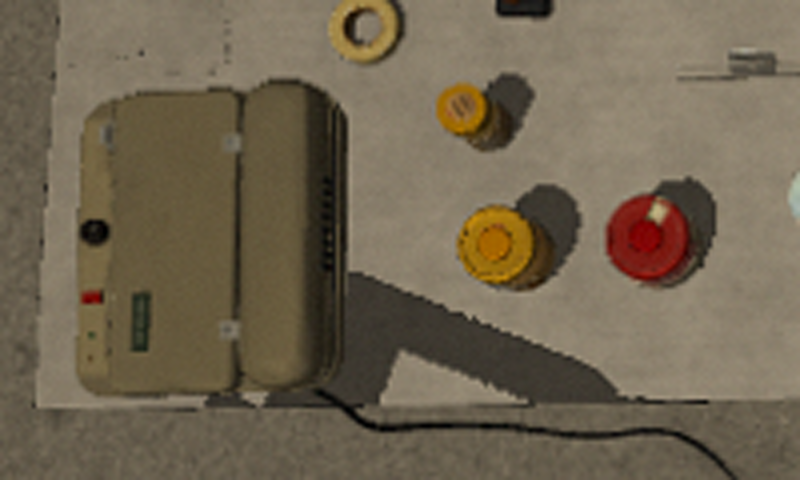

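View pics/sidez2.png

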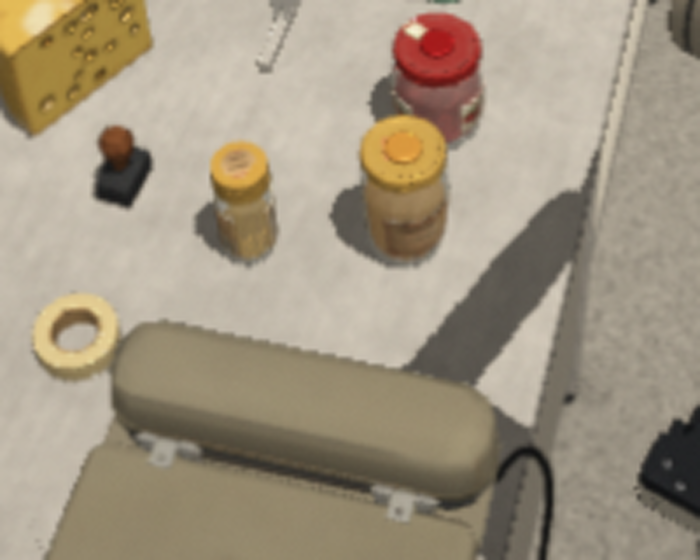

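Run:
```python
from h import *
from plant import read_state, read_camera
t=read_camera("top"); s=read_camera("side")
def od(c,uv):
    p=ray(c,uv,0);o=c["world_from_camera"][:3,3];d=p-o;return o,d/np.linalg.norm(d)
for a,b in (((147.6,205.4),(245.6,368.1)),((146.8,252),(314,384))):
    M=np.zeros((3,3));v=np.zeros(3)
    for c,uv in((t,a),(s,b)):
        o,d=od(c,uv);P=np.eye(3)-np.outer(d,d);M+=P;v+=P@o
    X=np.linalg.solve(M,v);print(X,proj(t,X),proj(s,X))
# move target
st=read_state(); T=R.from_rotvec(st["orientation"]).as_matrix()
for tgt in ((.18,.571,.28),(.456,.2015,.28),(.456,.2015,.17)): print(T.T@(np.array(tgt)-st["tool_pos"])/.5)
```

```text
[0.54784758 0.56454886 0.06760992] [[147.47233378 204.72620346]] [[246.60110359 368.32979873]]
[0.3882062  0.56064396 0.06626103] [[146.76125974 251.61500229]] [[314.57443645 384.11674323]]
[ 0.00401906 -0.00247924 -0.12305657]
[-0.74642778 -0.53881358 -0.1229073 ]
[-0.74642849 -0.53875136  0.09709269]
```

jog_arm(motion=[0,0,0,-0.12,0,0,0,0,0,0,-0.12,0,0,0,0,-0.746,-0.539,-0.12,0,0,0.58,0,-0.746,-0.539,-0.12,0,0,0.58,0,-0.746,-0.539,-0.12,0,0,0.58,0,-0.746,-0.539,-0.12,0,0,0.58,0,-0.746,-0.539,-0.12,0,0,0.58,0,-0.746,-0.539,-0.12,0,0,0.58], grip_force=10)

```text
t: 1.2
tool_pos: [0.3616, 0.3288, 0.2792]
orientation: [1.792, 2.579, 0.002]
force: [1.6, 0.4, -0.7]
opening: 0.0336
```

```bash
cat > go.py <<'E'
import sys
from h import *
from plant import read_state
s=read_state();T=R.from_rotvec(s["orientation"]).as_matrix()
print(s["t"],s["tool_pos"].round(4),s["opening"].round(4),s["force"].round(2),"y-ang",np.degrees(np.arctan2(T[1,1],T[0,1])).round(1),"tilt",T[:2,2].round(4),"q",s["q"].round(2))
for a in sys.argv[1:]: print(a,(T.T@(np.array(eval(a))-s["tool_pos"])/.5).round(4))
E
python3 go.py .456,.2015,.24
```

```text
Traceback (most recent call last):
  File "go.py", line 5, in <module>
    print(s["t"],s["tool_pos"].round(4),s["opening"].round(4),s["force"].round(2),"y-ang",np.degrees(np.arctan2(T[1,1],T[0,1])).round(1),"tilt",T[:2,2].round(4),"q",s["q"].round(2))
                                        ^^^^^^^^^^^^^^^^^^
AttributeError: 'float' object has no attribute 'round'
```

```bash
sed -i 's/s\["opening"\].round(4)/s["opening"]/' go.py; python3 go.py .456,.2015,.24
```

```text
1.2 [0.3616 0.3288 0.2792] 0.033585136581543024 [ 1.62  0.35 -0.7 ] y-ang 20.4 tilt [0.0015 0.0008] q [ 0.63 -0.19  1.7  -0.    1.64  0.28]
.456,.2015,.24 [-0.3045  0.088   0.0784]
```

jog_arm(motion=[0,-0.304,0.088,0.078,0,0,0,0,-0.304,0.088,0.078,0,0,0,0,-0.304,0.088,0.078,0,0,0,0,-0.304,0.088,0.078,0,0,0,0,-0.304,0.088,0.078,0,0,0,0,-0.304,0.088,0.078,0,0,0])

```text
t: 1.8
tool_pos: [0.4559, 0.2023, 0.2407]
orientation: [1.793, 2.579, 0.004]
force: [0.2, 0.9, -0.1]
opening: 0.0004
```

```bash
python3 go.py .456,.2015,.13
python3 - <<'E'
from h import *
from plant import read_state, read_camera
s=read_state(); w=read_camera("wrist"); T=wT(w,s)
f=w["frame"][:,:,::-1].copy()
cv2.imwrite("pics/w1.png",f)
for P in ((.456,.2015,.096),(.4505,.322,.116)): print(proj(w,P,T))
print(proj(w,s["tool_pos"],T))
for n in("top","side"):
    cv2.imwrite(f"pics/{n}1.png",read_camera(n)["frame"][:,:,::-1])
E
```

```text
1.8 [0.4559 0.2023 0.2407] 0.0004491826097119359 [ 0.23  0.88 -0.11] y-ang 20.4 tilt [0.0018 0.0016] q [ 0.31 -0.16  1.73  0.    1.56 -0.04]
.456,.2015,.13 [-0.0018 -0.0008  0.2213]
[[320.37102117 191.71908809]]
[[359.09350869  77.58429374]]
[[320.3792032  239.85091073]]
```

View pics/w1.png

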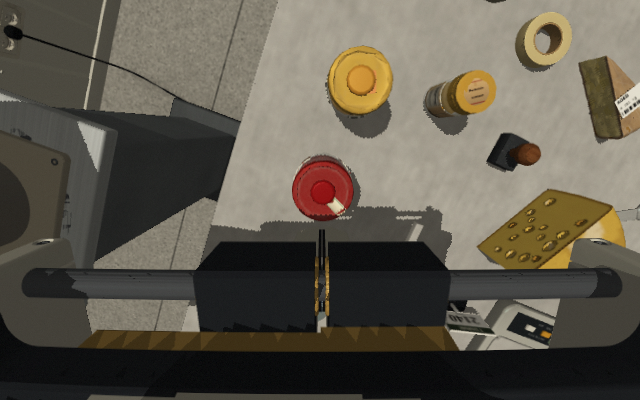

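View pics/side1.png

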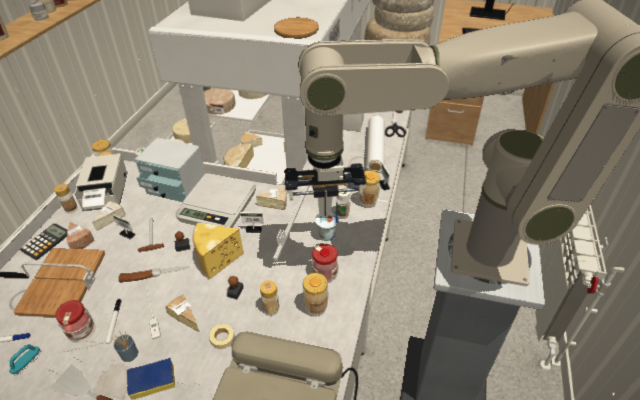

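Run:
```python
from h import *
from plant import read_state, read_camera
s=read_state(); w=read_camera("wrist"); T=wT(w,s)
hsv=cv2.cvtColor(w["frame"],cv2.COLOR_RGB2HSV)
cv2.imwrite("pics/wz.png",cv2.resize(w["frame"][40:230,270:410,::-1],None,fx=4,fy=3.1*4/3.1,interpolation=cv2.INTER_CUBIC)[:600*2:1][:760])
print(ray(w,(323,192),.096,T),ray(w,(361,81),.116,T))
a=w["frame"][150:225,285:360,::-1];b=w["frame"][40:115,323:398,::-1]
cv2.imwrite("pics/wz.png",cv2.resize(np.hstack([a,b]),None,fx=5,fy=5,interpolation=cv2.INTER_CUBIC))
```

```text
[0.4586353  0.20298168 0.096     ] [0.45283269 0.32065401 0.116     ]
```

View pics/wz.png

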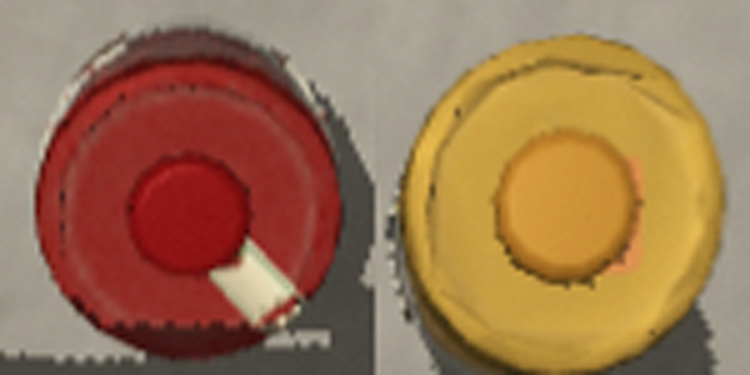

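```bash
python3 go.py .4575,.2025,.11
```

```text
2.0 [0.4555 0.2031 0.2408] 0.0006584169482813743 [ 0.95 -0.82  0.36] y-ang 20.5 tilt [0.0023 0.0014] q [ 0.32 -0.16  1.73  0.    1.56 -0.04]
.4575,.2025,.11 [-0.0026  0.0026  0.2617]
```

jog_arm(motion=[0,-0.0026,0.0026,0.08,0,0,0,0,-0.0026,0.0026,0.15,0,0,0,0,-0.0026,0.0026,0.21,0,0,0,0,-0.0026,0.0026,0.245,0,0,0,0,-0.0026,0.0026,0.26,0,0,0,0,-0.0026,0.0026,0.26,0,0,0,0,-0.0026,0.0026,0.26,0,0,0])

```text
t: 2.7
tool_pos: [0.4581, 0.2031, 0.1121]
orientation: [1.788, 2.581, 0.006]
force: [0.7, 0.3, 1.2]
opening: 0.0004
```

```bash
python3 go.py .4575,.2025,.098
python3 - <<'E'
from h import *
from plant import read_state, read_camera
for i in range(2): s=read_state();w=read_camera("wrist");print(s["tool_pos"],s["force"])
cv2.imwrite("pics/w2.png",w["frame"][:,:,::-1])
a=read_camera("side")["frame"][180:300,270:390,::-1]
cv2.imwrite("pics/s2.png",cv2.resize(a,None,fx=5,fy=5,interpolation=cv2.INTER_CUBIC))
E
```

```text
2.7 [0.4581 0.2031 0.1121] 0.0004109239782367841 [0.66 0.27 1.16] y-ang 20.6 tilt [0.004 0.002] q [ 0.31 -0.07  1.89  0.    1.32 -0.04]
.4575,.2025,.098 [-0.0008 -0.0017  0.0282]
[0.45811157 0.20313332 0.11212584] [0.65852569 0.26944782 1.16101574]
[0.45845251 0.20312152 0.11246439] [ 0.20337382 -0.33425512  0.56584267]
```

View pics/w2.png

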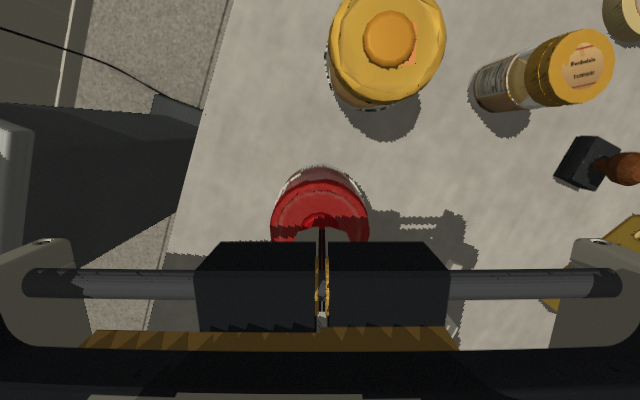

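View pics/s2.png

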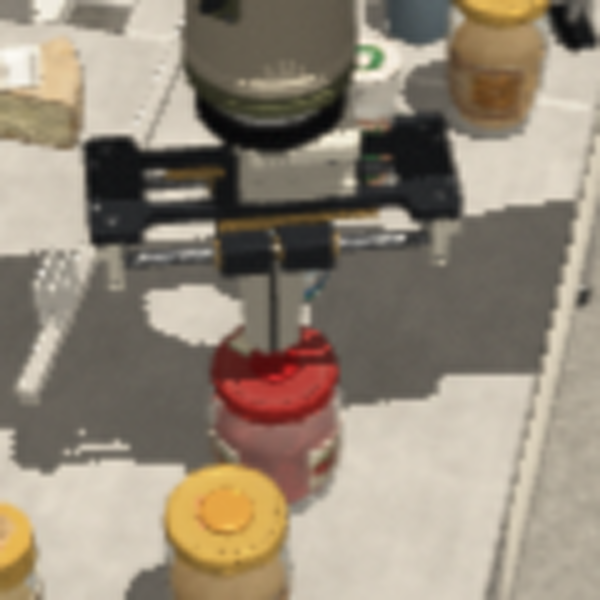

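jog_arm(motion=[0,-0.001,-0.001,0.01,0,0,0,0,-0.001,-0.001,0.02,0,0,0,0,-0.001,-0.001,0.027,0,0,0,0,-0.001,-0.001,0.03,0,0,0,0,-0.001,-0.001,0.03,0,0,0,0,-0.001,-0.001,0.03,0,0,0])

```text
t: 3.45
tool_pos: [0.4583, 0.2023, 0.0973]
orientation: [1.788, 2.58, 0.007]
force: [0.6, -0.4, -0.3]
opening: 0.0008
```

```bash
python3 go.py .4575,.2025,.0935
```

```text
3.45 [0.4583 0.2023 0.0973] 0.0008033189732512571 [ 0.56 -0.35 -0.35] y-ang 20.5 tilt [0.0046 0.0022] q [ 0.31 -0.05  1.9   0.    1.29 -0.05]
.4575,.2025,.0935 [ 0.0009 -0.0013  0.0077]
```

jog_arm(motion=[0,0.001,0,0.002,0,0,0,0,0.001,0,0.004,0,0,0,0,0.001,0,0.004,0,0,0,0,0.001,0,0.004,0,0,0])

```text
t: 3.85
tool_pos: [0.4583, 0.2029, 0.0957]
orientation: [1.788, 2.58, 0.008]
force: [-1.5, 0.1, 2.3]
opening: 0.0007
```

Contact is starting (about 2 N). Pressing further.

jog_arm(motion=[0,0,0,0.002,0,0,0,0,0,0,0.004,0,0,0,0,0,0,0.004,0,0,0,0,0,0,0.004,0,0,0])

```text
t: 4.25
tool_pos: [0.4585, 0.203, 0.0943]
orientation: [1.788, 2.579, 0.008]
force: [-3.5, -1.1, 7.9]
opening: 0.0003
```

jog_arm(motion=[0,0,-0.001,0.001,0,0,0,0,0,-0.0015,0.003,0,0,0,0,0,-0.0015,0.003,0,0,0])

```text
t: 4.55
tool_pos: [0.4584, 0.2029, 0.0938]
orientation: [1.787, 2.579, 0.01]
force: [-3.0, -1.1, 9.9]
opening: 0.0005
```

jog_arm(motion=[0,0,-0.001,0.0015,0,0,0,0,0,-0.0015,0.003,0,0,0,0,0,-0.0015,0.003,0,0,0])

```text
t: 4.85
tool_pos: [0.4584, 0.2029, 0.0935]
orientation: [1.787, 2.578, 0.012]
force: [-3.3, -1.6, 11.2]
opening: 0.0003
```

jog_arm(motion=[0,0,0,-0.01,0,0,0,0,0,0,-0.03,0,0,0,0,0,0,-0.08,0,0,0,0,0,0,-0.15,0,0,0,0,0,0,-0.2,0,0,0,0,0,0,-0.2,0,0,0,0,0,0,-0.2,0,0,0])

```text
t: 5.55
tool_pos: [0.4578, 0.2027, 0.194]
orientation: [1.786, 2.577, 0.013]
force: [0.4, -0.0, -0.5]
opening: 0.0006
```

```bash
python3 go.py .4525,.3212,.195
python3 - <<'E'
from h import *
from plant import read_state, read_camera
s=read_state(); w=read_camera("wrist"); T=wT(w,s)
f=w["frame"][:,:,::-1].copy()
cv2.imwrite("pics/w3.png",f)
for P in ((.4575,.2025,.096),(.4525,.3212,.116)): print(proj(w,P,T))
E
```

```text
5.55 [0.4578 0.2027 0.194 ] 0.0005581407818811458 [ 0.38 -0.02 -0.51] y-ang 20.5 tilt [0.0095 0.0038] q [ 0.31 -0.14  1.8   0.    1.47 -0.04]
.4525,.3212,.195 [ 0.2258  0.0732 -0.0011]
[[319.24525762 201.23488169]]
[[365.76784941  68.94780808]]
```

View pics/w3.png

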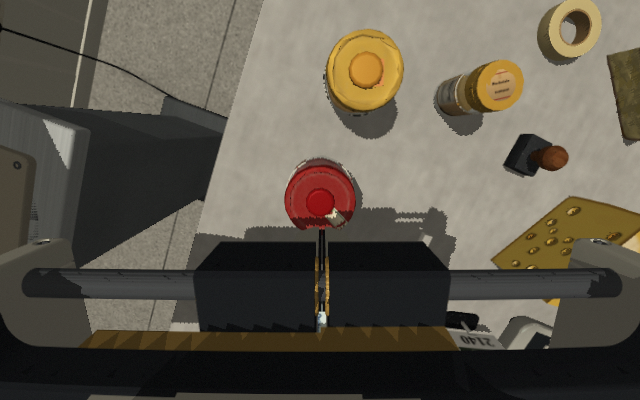

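jog_arm(motion=[0,0.09,0.03,0,0.0065,0,0,0,0.18,0.06,0,0.0065,0,0,0,0.226,0.073,0,0.0065,0,0,0,0.226,0.073,0.04,0.0065,0,0,0,0.226,0.073,0.08,0.0065,0,0,0,0.226,0.073,0.11,0.0065,0,0,0,0.226,0.073,0.12,0.0065,0,0,0,0.226,0.073,0.12,0.0065,0,0])

```text
t: 6.4
tool_pos: [0.4512, 0.3205, 0.1316]
orientation: [-1.789, -2.579, 0.007]
force: [-0.3, -0.5, -0.1]
opening: 0.0004
```

```bash
python3 go.py .4525,.3212,.1175
python3 - <<'E'
from h import *
from plant import read_state, read_camera
s=read_state();w=read_camera("wrist");T=wT(w,s);print(proj(w,(.4525,.3212,.116),T))
a=w["frame"][150:270,240:400,::-1]
b=read_camera("side")["frame"][220:340,250:410,::-1]
cv2.imwrite("pics/s4.png",cv2.resize(np.hstack([a,b]),None,fx=2.5,fy=2.5,interpolation=cv2.INTER_CUBIC))
E
```

```text
6.4 [0.4512 0.3205 0.1316] 0.0003866890414333335 [-0.3  -0.46 -0.11] y-ang 20.5 tilt [-0.0047 -0.0019] q [0.52 0.07 1.72 0.   1.36 0.17]
.4525,.3212,.1175 [0.0005 0.0031 0.0282]
[[322.7546547  230.83613858]]
```

View pics/s4.png

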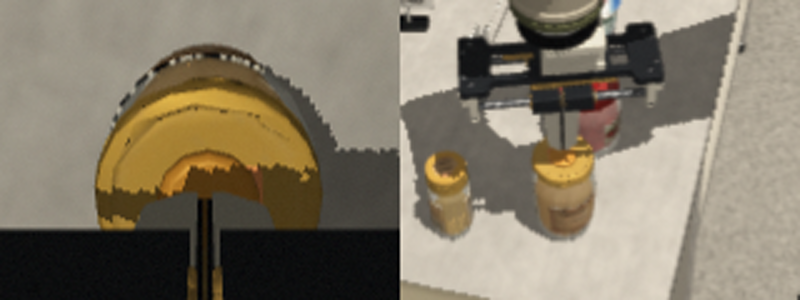

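jog_arm(motion=[0,0,0.003,0.01,0,0,0,0,0,0.003,0.019,0,0,0,0,0,0.003,0.025,0,0,0,0,0,0.003,0.028,0,0,0,0,0,0.003,0.028,0,0,0,0,0,0.003,0.028,0,0,0])

```text
t: 7.1
tool_pos: [0.4539, 0.3217, 0.1198]
orientation: [-1.79, -2.581, 0.001]
force: [-1.1, -0.6, 0.3]
opening: 0.0002
```

jog_arm(motion=[0,0,0,0.002,0,0,0,0,0,0,0.004,0,0,0,0,0,0,0.004,0,0,0,0,0,0,0.004,0,0,0])

```text
t: 7.5
tool_pos: [0.4538, 0.3217, 0.1177]
orientation: [-1.79, -2.581, 0.002]
force: [0.5, 0.8, -0.2]
opening: 0.0009
```

jog_arm(motion=[0,0,-0.001,0.002,0,0,0,0,0,-0.001,0.004,0,0,0,0,0,-0.001,0.004,0,0,0,0,0,-0.001,0.004,0,0,0])

```text
t: 7.9
tool_pos: [0.4534, 0.3216, 0.1159]
orientation: [-1.79, -2.581, 0.001]
force: [-0.2, -0.2, 1.5]
opening: 0.0005
```

jog_arm(motion=[0,0,-0.001,0.002,0,0,0,0,0,-0.001,0.004,0,0,0,0,0,-0.001,0.004,0,0,0,0,0,-0.001,0.004,0,0,0])

```text
t: 8.3
tool_pos: [0.4534, 0.3216, 0.1147]
orientation: [-1.79, -2.581, -0.0]
force: [-0.4, -0.3, 6.4]
opening: 0.0005
```

jog_arm(motion=[0,0,-0.001,0.002,0,0,0,0,0,-0.001,0.004,0,0,0,0,0,-0.001,0.004,0,0,0])

```text
t: 8.6
tool_pos: [0.4535, 0.3217, 0.1139]
orientation: [1.79, 2.581, 0.002]
force: [-1.1, -1.4, 9.5]
opening: 0.0005
```

jog_arm(motion=[0,0,-0.001,0.002,0,0,0,0,0,-0.001,0.004,0,0,0,0,0,-0.001,0.004,0,0,0])

```text
t: 8.9
tool_pos: [0.4537, 0.3218, 0.1134]
orientation: [1.79, 2.581, 0.005]
force: [-2.3, -1.8, 12.8]
opening: 0.0006
```

jog_arm(motion=[0,0,0,-0.01,0,0,0,0,0,0,-0.03,0,0,0,0,0,0,-0.08,0,0,0,0,0,0,-0.15,0,0,0,0,0,0,-0.24,0,0,0,0,0,0,-0.3,0,0,0,0,0,0,-0.3,0,0,0,0,0,0,-0.3,0,0,0])

```text
t: 9.7
tool_pos: [0.4537, 0.3218, 0.2644]
orientation: [1.789, 2.58, 0.008]
force: [-0.8, 0.4, -0.5]
opening: 0.0004
```

```bash
python3 go.py
python3 - <<'E'
from h import *
from plant import read_state, read_camera
s=read_state();w=read_camera("wrist");T=wT(w,s);print(proj(w,(.4575,.2025,.096),T),proj(w,(.4525,.3212,.116),T))
cv2.imwrite("pics/w5.png",w["frame"][:,:,::-1])
c=read_camera("side");cv2.imwrite("pics/s5.png",c["frame"][:,:,::-1])
E
```

```text
9.7 [0.4537 0.3218 0.2644] 0.00036042834692883016 [-0.77  0.38 -0.54] y-ang 20.5 tilt [0.0043 0.003 ] q [ 0.52 -0.01  1.55  0.    1.59  0.17]
[[290.30608782 273.70562517]] [[318.9072854  190.48097568]]
```

View pics/w5.png

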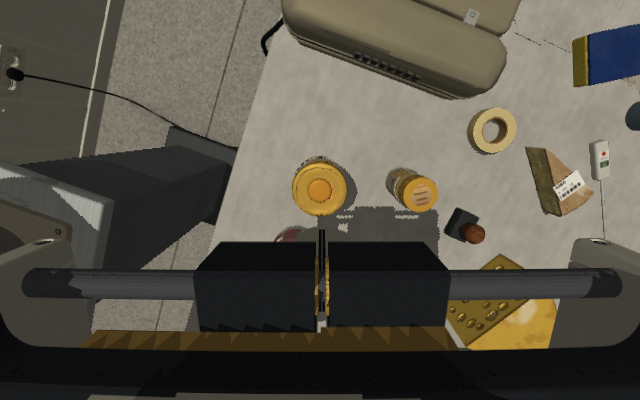

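View pics/s5.png

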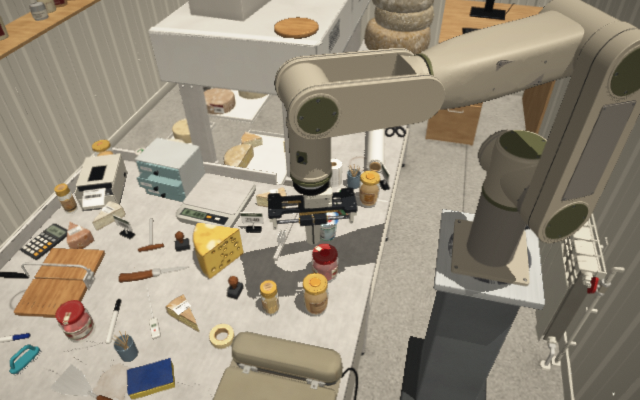

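Both jars stand where they started: the honey button is at (320,190) in the wrist view, within a pixel or two of the prediction, and in the side view the jam and honey jars are at (325,260) and (315,293), as before. The tool is clear of everything, so I'm handing in.

```bash
python3 -c "
from plant import close_job
print(close_job())"
```

```text
the job is handed in; nothing more can be done
None
```

I pressed both safety buttons from above with closed fingertips, the jam jar's red lid first and then the honey jar's gold lid (the leftmost of the honey-like jars). I came off each one and withdrew to z = 0.26 m, handing in at about 10 s.

| Button | Peak force | Pressed in (estimated from the 4 N/mm spring) |
|---|---|---|
| Jam | about 11 N | about 2.8 mm |
| Honey | about 13 N | about 3.2 mm |

- **Force:** Sideways force stayed under about 4 N, and the force reading was back near zero after each release.
- **Heights:** First contact came close to the expected 96 mm and 116 mm.
- **Positions:** The last pictures show both jars upright and where they started, and nothing else visibly moved. In the last wrist picture the jam lid is mostly hidden by the gripper. I checked it in the side view then, and in an earlier wrist view taken after its press.
- **Disagreements:** The cameras differed by 2–4 mm on the button positions, so I aimed at an average. I measured neither button's travel directly.

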